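# Refit the pressure knob of a laminator

### The arm

A 6-joint arm with a two-finger parallel gripper is mounted at the origin on a cart in front of the work surface, level with it; the furniture and walls round the work are solid. World frame = base frame: x ahead of the robot, y to its left, z up, the work surface at z = 0. Lengths are in mm, angles in rad, forces in N, time in s.
With the tool pointing down it reaches from about 275 to 825 mm from the base axis. Payload 4.9 kg.
Tool frame: the origin (TCP) lies midway between the tips of the shut fingers; the grasp point (between the pads) lies 19 mm behind it; z points along the fingers, y is the line along which they close (so a half turn about z gives the same grasp; the last joint's range is limited). The gripper opens to 85 mm and grips with 20 to 120 N. Pads are 22 mm wide; open, the fingers measure 114 mm over their backs; the gripper's body (76 mm by 85 mm) begins 54 mm behind the grasp point. The pads swing forward as they close: fully open they stand 13 mm farther back than shut.
Start: joints at [1.201, 0.326, -0.193, 1.052, 0, 1.437], TCP at [128.485, 534.799, 231.281] pointing down, gripper open.
Joint ranges: [-2.65, 2.65], [-0.97, 1.79], [-1.3, 1.35], [-1.93, 2.1], [-1.47, 1.37], [-3.14, 3.14]. Speed limits (rad/s): [2.57, 2.57, 3.14, 3.14, 3.14, 3.14].

### API

Orientations are given as [roll, pitch, yaw] about the fixed x, y, z axes, in that order (R = Rz(yaw) Ry(pitch) Rx(roll)).
In Python, from station import arm, inverse_kinematics, eyes gives the robot as it stands. Calls block until the motion is done:
- arm.movep(position, orientation): joint-space move of the TCP to a pose.
- arm.move_l(position, attitude=None, speed=150, contact_N=None): straight line of the TCP; attitude=None keeps the orientation; speed is the mean speed in mm/s. With contact_N (N) it stops when the force on the tool has changed by that much, and returns True; else False.
- arm.goto_joints(angles): joint-space move.
- arm.gripper_to(opening, strength=None): finger opening in mm; strength is the grip in N (None keeps the last); returns when the fingers have stopped.
- arm.sleep(seconds).
- inverse_kinematics(position, orientation): joint angles nearest the present ones, or None.
- eyes.read_camera(name): name is "side" or "top"; returns a dict with "frame" (480x640x3 uint8, red, green, blue), "intrinsics" (3x3 intrinsics, pixels), "extrinsics" (4x4, takes a point from world to camera coordinates). Camera axes: x right, y up, looking along -z (the intrinsics and any distortion apply to the point x, -y, -z); pixel columns grow to the right and rows downward; lengths in mm; the calibration is good to about 2 mm. A picture is of the moment at which its call begins. There is no depth.
A pose or a line that the arm cannot do raises arm.Unreachable and nothing moves.
- arm.finish_job(): hands the job in; it is judged then, once.
Readings, each from a call of its own:
- arm.get_t(): time.
- arm.get_joint_positions(): joint angles.
- arm.get_qvel(): joint speeds.
- arm.get_tau(): joint torques, N m.
- arm.get_eef_pos(): TCP position.
- arm.get_ee_rot(): TCP orientation.
- arm.get_ft_force(): force on the tool from outside, world axes, zero at the start.
- arm.get_torque(): the same for the moment, N m.
- arm.get_gripper_width(): finger opening in mm.
- arm.get_grip_force(): force on a finger pad.
Only numpy, scipy, OpenCV 4.12 (cv2) and the standard library are available. Lean on these libraries where they do the work, as an engineer would, in place of code of your own. Each camera call takes 0.05 s, during which the arm holds its last target. There are 200 camera calls.

### The job

The big roller-pressure knob has come off the laminator and stands on the desk. Put it back on the bare D-shaped shaft with the flat of its bore facing the flat of the shaft, press it down until it snaps fully home, then turn it clockwise (seen from above) to its stop, full pressure, and let go. Leave the other things on the desk where they are.

Things in the scene. Friction and masses are not known exactly. Their poses are not given: they have to be found in the camera images.
- knob: black knob, loose, bore down on the desk: fluted round body 58 mm across, 36 mm high, with a D-shaped bore in its underside, 21.6 mm across, 34 mm deep, the bore's flat 5.7 mm from the axis on the +x side. Origin: centre of the underside, on the bore's axis; z up the axis; x along the grip bar to its pointed end (pale line on top), so the pointer looks the way the bore's flat does. 90 g.
- knob_bar_top (a point): middle of the flat top of the knob's grip bar, on the axis 58 mm above the underside; axes as the knob's. The bar stands on the round body (36 to 58 mm above the underside), 16 mm thick (y), 58 mm long (x), parallel sides for the middle 40 mm. Grip the bar across y; press on this point.
- shaft_seat (a point): on the axis of the bare upright steel shaft, at the top of its bush, 77 mm above the desk: the knob's underside rests here when fully home. +x is the way the shaft's flat faces and turns with the shaft; z up. Two spring balls in the shaft's sides, 7 mm above, stop a lightly placed knob about 10 mm short of home; about 10 N (12 at most) pushes it past them and it snaps home.
- shaft_tip (a point): top end of that shaft, 32.5 mm above the seat, axes as shaft_seat. The shaft is 20 mm thick with one flat 5 mm from its axis (0.7 to 0.8 mm of clearance to the bore all round) and its last 4 mm are tapered by 3 mm to guide the bore.
- pressure_shaft (a joint): turn of the shaft in rad: grows clockwise seen from above, 0 to 1.7; 1.7 is the stop at the thick end of the pale scale on the panel (full pressure). Starts between 0.35 and 0.95, needs about 0.05 N m and stays where it is left; the knob turns about 0.2 rad on the shaft before it takes it along.
- laminator: white desk laminator with grey ends, fixed: 384 mm wide (y), 174 mm deep (x), 72 mm high; a low feed shelf reaches 140 mm from the origin to -x, towards the robot. Origin: centre of its underside, z up. The shaft stands on the black panel near its right (-y) end, at x -2, y -98 mm; a small dial 86 mm high, already fitted, is near its left end.
- stapler: black desk stapler with a cream nose, 147 x 37 x 75 mm, bystander; origin at the centre of its underside
- tape_dispenser: small black tape dispenser, 29 x 111 x 58 mm, bystander behind the laminator; origin at the centre of its underside
- lens_can: round black can with a screw cap, 48 mm across, 58 mm high, bystander near the front edge; origin at the centre of its underside
There are look-alikes about, which are no part of the job. What is shaped like the knob but turquoise or yellow is not meant.

How it is judged (in metres and radians):
On the way, in this order (a step that is already met when the one before it is completed fails the run):
1. the knob is on the shaft, flat to flat, snapped fully home (z of knob in the frame of shaft_seat below 0.0025 m and horizontal distance between knob and shaft_seat below 0.004 m and angle between the z axis of knob and the z axis of shaft_seat, either way round below 0.08 rad and angle between the x axis of knob and the x axis of shaft_seat, either way round below 0.35 rad), for 0.2 s.
2. the shaft is turned clockwise to its stop (value of joint pressure_shaft above 1.62 rad), for 0.2 s.
At the end, for the whole second after the job is handed in: the knob sits on the shaft with its underside within 2.5 mm of the seat, upright and on the axis within 4 mm, its pointer along the shaft's flat, the shaft at its clockwise stop (within 0.08 rad of 1.7), the knob at rest and released (all of step 1 and value of joint pressure_shaft above 1.62 rad and linear speed of knob below 0.02 m/s); the robot touches nothing.
It fails at once if the stapler, the tape dispenser or the lens can is moved by more than 30 mm (distance of any of stapler, tape_dispenser, lens_can from where it was at the start of the episode above 0.03 m).
It also fails if it takes over 72 s, if anything falls off the work surface, if the arm or the gripper's body presses on something with over 40 N, if the wrist force passes 120 N, or if a joint passes its speed limit or range.

## Working session

There is one attempt and no reset: what is moved stays moved. The work goes in short steps, each a Python script; the robot and the scene stay as the last script left them, time stands still between calls to the robot, and variables do not carry over. Pictures are saved under pics/ and viewed, at most 10 in all, crops included, and the job is handed in when it is done.

```bash
mkdir -p pics; ls; python3 - <<'E'
from station import arm, eyes
import cv2, numpy as np
for n in ("side","top"):
    c=eyes.read_camera(n); cv2.imwrite(f"pics/{n}0.png",c["frame"][:,:,::-1])
    np.savez(f"pics/{n}0.npz",**{k:np.array(v) for k,v in c.items()})
    print(n,c.keys(),c["intrinsics"],c["extrinsics"])
print(arm.get_t(),arm.get_ee_rot())
E
```

```text
pics
side dict_keys(['frame', 'intrinsics', 'extrinsics']) [[516.52379912   0.         323.8683254 ]
 [  0.         516.52379912 243.36982192]
 [  0.           0.           1.        ]] [[ 8.77170429e-01 -4.79632996e-01  2.28960334e-02 -4.85092799e+02]
 [ 2.49477336e-01  4.95957599e-01  8.31737410e-01 -2.67022754e+02]
 [-4.10284167e-01 -7.23863419e-01  5.54696902e-01 -9.03334507e+02]
 [ 0.00000000e+00  0.00000000e+00  0.00000000e+00  1.00000000e+00]]
top dict_keys(['frame', 'intrinsics', 'extrinsics']) [[548.09499244   0.         315.82168685]
 [  0.         548.09499244 240.56647958]
 [  0.           0.           1.        ]] [[-8.47249651e-04 -9.99992258e-01 -3.84255257e-03  9.64556125e+01]
 [ 9.83520325e-01 -1.52799853e-03  1.80791136e-01 -5.75764826e+02]
 [-1.80795608e-01 -3.62605333e-03  9.83514006e-01 -1.26109217e+03]
 [ 0.00000000e+00  0.00000000e+00  0.00000000e+00  1.00000000e+00]]
0.1 [-3.14006771e+00 -1.91394539e-04  2.90579101e+00]
```

View pics/top0.png

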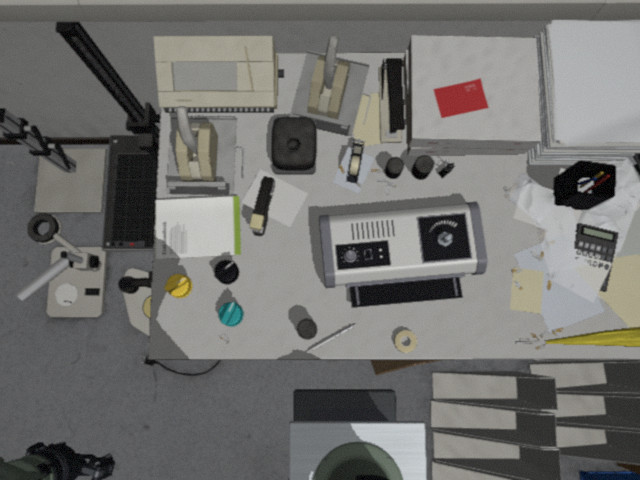

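View pics/side0.png

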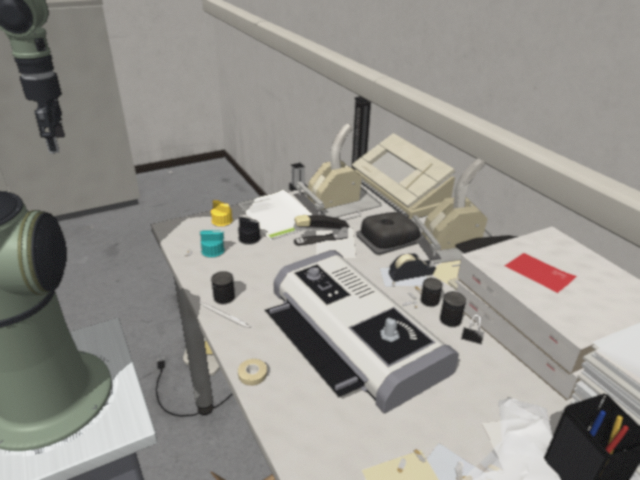

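```bash
cat > h.py <<'E'
import cv2, numpy as np
from scipy.optimize import least_squares
def load(n,i=0): return dict(np.load(f"pics/{n}{i}.npz"))
def grab(n,i):
    from station import eyes
    c=eyes.read_camera(n); cv2.imwrite(f"pics/{n}{i}.png",c["frame"][:,:,::-1])
    c={k:np.array(v) for k,v in c.items()}; np.savez(f"pics/{n}{i}.npz",**c); return c
def ray(c,uv):
    K,E=c["intrinsics"],c["extrinsics"]; d=np.linalg.inv(K)@[uv[0],uv[1],1]
    R=E[:3,:3]; return -R.T@E[:3,3], R.T@(d*[1,-1,-1])
def plane(c,uv,z):
    o,d=ray(c,uv); return o+d*(z-o[2])/d[2]
def proj(c,p):
    E=c["extrinsics"]; q=E[:3,:3]@np.array(p,float)+E[:3,3]; q=c["intrinsics"]@(q*[1,-1,-1]); return q[:2]/q[2]
def tri(c1,u1,c2,u2):
    o1,d1=ray(c1,u1);o2,d2=ray(c2,u2); A=np.c_[d1,-d2]; s=np.linalg.lstsq(A,o2-o1,rcond=None)[0]
    a=o1+s[0]*d1;b=o2+s[1]*d2; return (a+b)/2,np.linalg.norm(a-b)
def crop(c,x,y,w,h,s):
    return cv2.resize(c["frame"][y:y+h,x:x+w,::-1],None,fx=s,fy=s,interpolation=cv2.INTER_CUBIC)
E
python3 - <<'E'
from h import *
t,s=load("top"),load("side")
a=np.hstack([crop(t,207,248,40,30,10),crop(t,417,214,60,45,20/3)])
b=np.hstack([crop(s,224,205,50,37.5.__int__(),8)[:296],crop(s,350,300,80,60,5)[:296]])
cv2.imwrite("pics/m1.png",np.vstack([a,b]))
for n,uv,z in (("knob top",(230,265),58),("knob base?",(226,272),36),("shaft",(446,239),109)): print(n,plane(t,uv,z).round(1))
for n,uv,z in (("knob",(249,222),58),("shaft",(391,320),109)): print("side",n,plane(s,uv,z).round(1))
E
```

```text
knob top [516.4 299.1  58. ]
knob base? [502.4 311.8  36. ]
shaft [ 568.7 -202.8  109. ]
side knob [500.5 297.1  58. ]
side shaft [ 572.8 -209.6  109. ]
```

View pics/m1.png

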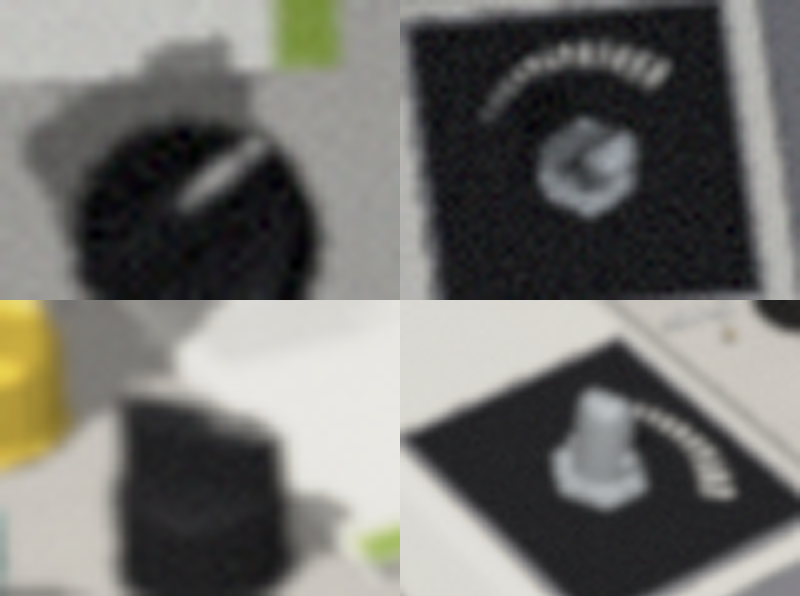

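The black knob is at top-view (227,271), with its pale pointer line running from about (225,269) to (233,262). Look-alikes I'm not using: turquoise (231,313), yellow (178,286), fitted dial (349,256), lens can (306,328), cans (394,167) and (423,166). The side view has the knob at (249,230) and the shaft tip at (391,319). Next is a closer look at the shaft's D.

```bash
python3 - <<'E'
from h import *
t,s=load("top"),load("side")
a=crop(t,433,226,26,26,15);b=crop(s,378,312,26,26,15)
f=lambda i:cv2.convertScaleAbs(i,alpha=1.15,beta=0)
cv2.imwrite("pics/m2.png",np.hstack([f(a),f(b)]))
print("cams",ray(t,(0,0))[0].round(),ray(s,(0,0))[0].round())
# knob pointer line
g=cv2.cvtColor(crop(t,207,248,40,30,10),cv2.COLOR_BGR2GRAY)
m=np.zeros_like(g); cv2.circle(m,(195,225),105,255,-1)
ys,xs=np.where((g>95)&(m>0)); 
n,l,st,ce=cv2.connectedComponentsWithStats(((g>95)&(m>0)).astype(np.uint8)); i=1+st[1:,4].argmax(); print(st[i],ce[i])
ys,xs=np.where(l==i); P=np.array([plane(t,(207+(x+.5)/10-.5,248+(y+.5)/10-.5),58)[:2] for x,y in zip(xs,ys)])
c=P.mean(0);w,v=np.linalg.eigh(np.cov(P.T));d=v[:,1]*np.sign(v[0,1]);q=(P-c)@d
print("line c",c,"yaw",np.degrees(np.arctan2(d[1],d[0])),"ends",c+d*q.min(),c+d*q.max())
# dark body
g0=cv2.cvtColor(t["frame"],cv2.COLOR_RGB2GRAY)[245:290,205:250]
n,l,st,ce=cv2.connectedComponentsWithStats((g0<48).astype(np.uint8)); i=1+st[1:,4].argmax()
print("body",st[i],ce[i]+[205,245])
gs=cv2.cvtColor(s["frame"],cv2.COLOR_RGB2GRAY)[205:250,225:275]
n,l,st,ce=cv2.connectedComponentsWithStats((gs<60).astype(np.uint8)); i=1+st[1:,4].argmax()
print("side body",st[i],ce[i]+[225,205])
# thick/thin scale ends relative to shaft
for uv in ((417+87*.15,214+115*.15),(417+260*.15,214+75*.15),(445.2,239.2)): print(plane(t,uv,73).round(1))
for xy in ((500,305),): print(proj(t,(*xy,0)),proj(t,(*xy,36)),proj(t,(*xy,58)),proj(s,(*xy,0)),proj(s,(*xy,36)),proj(s,(*xy,58)))
E
```

```text
cams [ 338.   91. 1345.] [ 122. -754.  734.]
[ 187  138   78   64 1522] [223.25755585 170.67871222]
line c [517.27886298 301.80566872] yaw -50.88490798950608 ends [510.38702983 310.28150498] [524.27263447 293.20446485]
body [ 10  15  23  24 392] [225.9005102  271.89030612]
side body [ 15  13  20  25 406] [248.48522167 231.03694581]
[ 594.1 -174.4   73. ]
[ 608.5 -236.4   73. ]
[ 574.9 -209.4   73. ]
[231.14523247 274.79545243] [228.81153907 273.00729844] [227.32259917 271.86642286] [248.95151447 239.87920187] [248.13406734 228.01338772] [247.6221256  220.58219716]
```

View pics/m2.png

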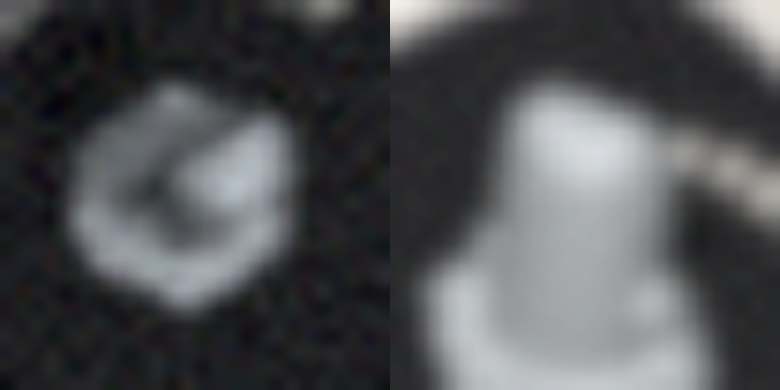

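The shaft's tip shows as a bright D at top-view (448,237). Its flat edge is on the upper left, running from crop (170,160) to (265,110), so the flat faces yaw ≈ 28°. That fits the scale. Now I'll refine both axes to sub-pixel.

```bash
python3 - <<'E'
from h import *
t,s=load("top"),load("side")
def edges(row,a,b,dark):
    r=row.astype(float); mid=(a+b)//2; out=[]
    core=np.median(r[mid-3:mid+4])
    for sg,end in((-1,a),(1,b)):
        bg=r[end]; th=(core+bg)/2; x=mid
        while (r[x]-th)*(core-th)>0 and x!=end: x+=sg
        out.append(round(x-sg*(th-r[x])/(r[x-sg]-r[x]) if x!=end else np.nan,2))
    return out
gs=cv2.cvtColor(s["frame"],cv2.COLOR_RGB2GRAY); gt=cv2.cvtColor(t["frame"],cv2.COLOR_RGB2GRAY)
print("side knob");R=[]
for v in range(226,239,2): e=edges(gs[v],236,264,1); R.append(e); print(v,e,np.mean(e).round(2))
print("side shaft")
for v in range(318,334,2): e=edges(gs[v],381,400,0); print(v,e,np.mean(e).round(2))
print("top knob rows")
for v in range(264,284,3): e=edges(gt[v],210,243,1); print(v,e,np.mean(e).round(2))
print("cols")
for u in range(218,237,3): e=edges(gt[:,u],255,289,1); print(u,e,np.mean(e).round(2))
th=((gt>70)&(np.hypot(*(np.indices(gt.shape)-np.array([239,445])[:,None,None]))<11)).astype(np.uint8)
print("nut",cv2.boundingRect(th),cv2.minEnclosingCircle(cv2.findNonZero(th)))
for xy in((574,-208),(570,-205)): print([proj(t,(*xy,z)).round(1) for z in(77,109)],[proj(s,(*xy,z)).round(1) for z in(77,95,109)])
E
```

```text
side knob
226 [np.float64(238.65), np.float64(258.88)] 248.76
228 [np.float64(238.1), np.float64(259.32)] 248.71
230 [np.float64(237.94), np.float64(259.81)] 248.88
232 [np.float64(238.08), np.float64(259.88)] 248.98
234 [np.float64(238.37), np.float64(259.85)] 249.11
236 [np.float64(238.42), np.float64(260.58)] 249.5
238 [np.float64(238.33), np.float64(260.46)] 249.4
side shaft
318 [np.float64(385.72), np.float64(392.63)] 389.18
320 [np.float64(385.61), np.float64(394.84)] 390.22
322 [np.float64(385.58), np.float64(394.6)] 390.09
324 [np.float64(384.97), np.float64(394.63)] 389.8
326 [np.float64(384.26), np.float64(395.6)] 389.93
328 [np.float64(382.87), np.float64(395.53)] 389.2
330 [nan, np.float64(396.65)] nan
332 [np.float64(387.5), np.float64(397.6)] 392.55
top knob rows
264 [np.float64(216.06), np.float64(227.71)] 221.88
267 [np.float64(226.08), np.float64(226.0)] 226.04
270 [np.float64(213.22), np.float64(238.39)] 225.8
273 [np.float64(214.17), np.float64(238.39)] 226.28
276 [np.float64(214.5), np.float64(237.66)] 226.08
279 [np.float64(217.44), np.float64(236.25)] 226.84
282 [np.float64(220.83), np.float64(232.22)] 226.52
cols
218 [np.float64(260.44), np.float64(279.54)] 269.99
221 [np.float64(259.73), np.float64(282.18)] 270.96
224 [np.float64(259.36), np.float64(283.23)] 271.3
227 [np.float64(267.81), np.float64(283.29)] 275.55
230 [np.float64(265.74), np.float64(283.21)] 274.48
233 [np.float64(262.38), np.float64(281.77)] 272.08
236 [np.float64(264.31), np.float64(279.08)] 271.7
nut (438, 232, 15, 15) ((444.739990234375, 238.38999938964844), 7.645994186401367)
[array([445. , 239.3]), array([448.2, 236.7])] [array([389.4, 332.4]), array([390.3, 325.1]), array([391. , 319.3])]
[array([443.8, 241. ]), array([447. , 238.4])] [array([386.6, 332.1]), array([387.5, 324.7]), array([388.3, 318.9])]
```

```bash
python3 - <<'E'
from h import *
from station import arm, inverse_kinematics as ik
from math import pi,radians as r
K=(505.5,315.2); S=(574.3,-207)
for o in (0,pi):
  for p,y in((K,-51),(S,28),(S,-50)):
    print(o,y,np.round(ik([*p,150],[pi,0,(r(y)+o+pi)%(2*pi)-pi]),2))
E
```

```text
0 -51 [ 0.43  0.47 -0.19  0.91  0.   -1.82]
0 28 [-0.47  0.5  -0.14  0.93  0.    2.19]
0 -50 [-0.47  0.5  -0.14  0.93  0.   -2.74]
3.141592653589793 -51 [ 0.43  0.47 -0.19  0.91  0.    1.32]
3.141592653589793 28 [-0.47  0.5  -0.14  0.93  0.   -0.96]
3.141592653589793 -50 [-0.47  0.5  -0.14  0.93  0.    0.41]
```

```bash
python3 - <<'E'
from h import *
from station import arm
from math import pi,radians as r
K=(505.5,315.2); yaw=r(-51)+pi
arm.gripper_to(60,60)
arm.movep([*K,140],[pi,0,yaw])
print(arm.get_eef_pos(),arm.get_ft_force())
print(arm.move_l([*K,39.5],speed=60,contact_N=6),arm.get_eef_pos())
c=grab("side",1)
arm.gripper_to(10,60); print(arm.get_gripper_width(),arm.get_grip_force(),arm.get_eef_pos())
c2=grab("side",2); cv2.imwrite("pics/m3.png",np.hstack([crop(c,210,170,80,90,5),crop(c2,210,170,80,90,5)]))
print(arm.get_t())
E
```

```text
[504.89405976 316.13484987 140.29685183] [-0.34734599  0.42908351  0.11532875]
False [505.77684511 315.33407739  39.8849795 ]
14.689881319352347 59.415584206581116 [505.5025782  315.20277693  39.64269242]
4.5083
```

View pics/m3.png

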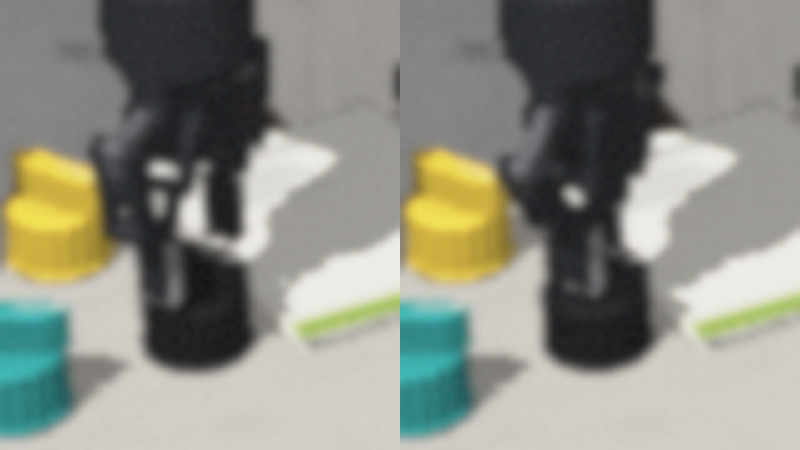

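The left half shows the open fingers straddling the bar. The right half shows them closed on it, with the knob body upright at about side (249,235), and a width of 14.7 mm fits the bar. Next I'll lift it and hover over the shaft.

```bash
python3 - <<'E'
from h import *
from station import arm
from math import pi,radians as r
S=(574.3,-207); 
arm.move_l([505.5,315.2,190],speed=120); print(arm.get_ft_force(),arm.get_gripper_width())
arm.movep([*S,210],[pi,0,r(28)+pi])
arm.move_l([*S,162],speed=80); arm.sleep(.3)
print(arm.get_eef_pos(),arm.get_ee_rot(),arm.get_gripper_width(),arm.get_ft_force(),arm.get_t())
s=grab("side",3);t=grab("top",3)
cv2.imwrite("pics/m4.png",np.hstack([crop(s,350,250,80,100,5),crop(t,410,200,80,100,5)]))
for z in (77,109): print(proj(s,(*S,z)).round(1),proj(t,(*S,z)).round(1))
for z in (122,158): print(proj(s,(*S,z)).round(1))
E
```

```text
[-0.89130342 -0.26981148 -0.31434621] 14.422696801795222
[ 574.56916529 -207.14706119  162.49749959] [-3.14088051e+00  5.28249480e-04 -2.65294226e+00] 14.555954790949212 [-0.27434718 -0.21183344 -1.27538618] 8.9333
[389.2 332. ] [444.6 239.2]
[390.9 318.9] [447.7 236.6]
[391.6 313.4]
[393.5 297.8]
```

View pics/m4.png

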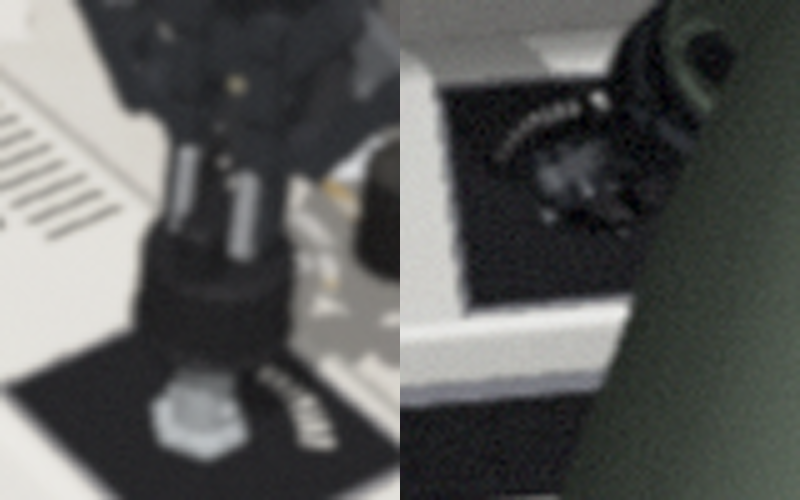

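The side view shows the knob body centred at column 392.5, where I predicted 392.3. It is above the nut, which is at about (390,339). The top view is blocked by the arm. Lowering gently with contact sensing.

```bash
python3 - <<'E'
from station import arm
S=(574.3,-207)
hit=arm.move_l([*S,120],speed=25,contact_N=4)
print(hit,arm.get_eef_pos().round(2) if hasattr(arm.get_eef_pos(),'round') else arm.get_eef_pos(),arm.get_ft_force(),arm.get_torque(),arm.get_gripper_width(),arm.get_t())
E
```

```text
True [ 574.46 -207.18  125.41] [ 1.42753542 -0.60085023  3.54279369] [-0.1063869  -0.14958652 -0.00143508] 14.968716849018247 10.3417
```

It slid onto the shaft and stopped at the detent, about 9 mm short of home. Pressing now.

```bash
python3 - <<'E'
from station import arm
S=(574.3,-207)
hit=arm.move_l([*S,115.5],speed=15,contact_N=20)
arm.sleep(.2)
print(hit,arm.get_eef_pos(),arm.get_ft_force(),arm.get_torque(),arm.get_gripper_width(),arm.get_t())
E
```

```text
False [ 574.27954924 -206.92491864  116.48544388] [-2.2151803   1.38399468  9.30461245] [0.3172664  0.53594903 0.03748267] 14.590829065724067 11.3083
```

```bash
python3 - <<'E'
from station import arm
from math import pi,radians as r
import numpy as np
S=(574.3,-207)
hit=arm.move_l([*S,113.5],speed=15,contact_N=15); print(hit,arm.get_eef_pos(),arm.get_ft_force())
arm.move_l([*S,116.3],speed=20); arm.sleep(.3)
print(arm.get_eef_pos(),arm.get_ft_force(),arm.get_torque())
y=28
while y>-60:
    y-=5; arm.move_l([*S,116.3],[pi,0,r(y)+pi],speed=100); 
    m=arm.get_torque()
    if y%10==8-5 or y<-25: print(y,np.degrees(arm.get_ee_rot()[2])%360-180,np.round(m,3),np.round(arm.get_ft_force(),1),arm.get_t())
    if abs(m[2])>0.6: break
E
```

```text
True [ 574.23805624 -206.8303354   116.50729236] [-0.43449381  0.23226241  4.95410816]
[ 574.21690558 -206.84774936  116.53003759] [-0.82608246 -0.27537503  5.63280944] [0.20669002 0.20737128 0.03499895]
23 23.132782187357606 [ 0.431 -0.352  0.05 ] [1.1 1.4 5. ] 12.3167
13 13.23884294367977 [ 0.428 -1.235 -0.023] [5.2 1.3 2.6] 12.8167
3 3.2252837653089728 [ 0.277 -1.309 -0.041] [5.1 0.4 1.9] 13.3167
-7 -6.776178718702198 [ 0.147 -1.245  0.026] [5.9 0.7 3.1] 13.8167
-17 -16.78548590985281 [ 0.04  -1.285  0.035] [4.8 0.  2.3] 14.3167
-27 -26.79255571028355 [-0.194 -1.283 -0.01 ] [ 4.4 -1.9  2.2] 14.8167
-32 -31.805045073330433 [-0.295 -1.206  0.065] [ 4.9 -1.4  0.8] 15.0667
-37 -36.810975980650255 [-0.347 -1.195  0.082] [ 4.9 -2.1  2. ] 15.3167
-42 -41.797066680512955 [-0.475 -1.122  0.029] [ 4.6 -3.4  1.6] 15.5667
-47 -46.800317534288695 [-0.416 -1.12   0.011] [ 4.  -2.4  1.4] 15.8167
-52 -51.80188408221716 [-0.565 -1.093  0.096] [ 5.6 -2.   1.3] 16.0667
-57 -56.80272659602548 [-0.606 -1.276 -0.002] [ 5.3 -2.1  0.7] 16.3167
-62 -61.75212703988021 [-0.81  -1.191  0.39 ] [ 5.4 -2.8  1.2] 16.5667
```

```bash
python3 - <<'E'
from station import arm
from math import pi,radians as r
import numpy as np
from h import *
S=(574.3,-207)
for y in (-65,-68,-71):
    arm.move_l([*S,116.3],[pi,0,r(y)+pi],speed=100); arm.sleep(.3)
    m=arm.get_torque(); print(y,np.round(m,3),np.degrees(arm.get_ee_rot()[2])%360-180)
    if abs(m[2])>0.7: break
s=grab("side",5); cv2.imwrite("pics/m5.png",crop(s,340,250,100,100,6))
E
```

```text
-65 [-0.8   -1.328  0.472] -64.72428157282518
-68 [-0.873 -1.171  0.898] -67.65946292793119
```

View pics/m5.png

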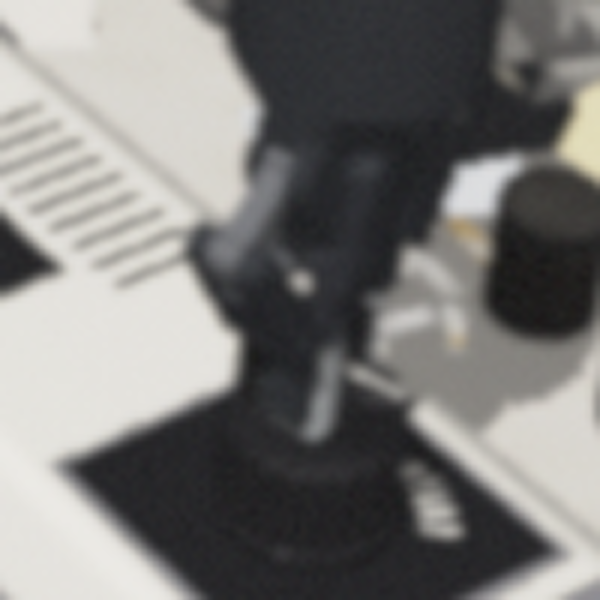

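The knob is seated on the panel, with its base at about side (391,340), and the 0.9 N m reaction means it is against the stop. I'll relax the twist, release, retreat and check.

```bash
python3 - <<'E'
from station import arm
from math import pi,radians as r
from h import *
S=(574.3,-207)
arm.move_l([*S,116.3],[pi,0,r(-63)+pi],speed=100); print(arm.get_torque())
arm.gripper_to(50); arm.sleep(.2)
arm.move_l([*S,230],speed=100)
arm.movep([420,150,300],[pi,0,r(-63)+pi]); arm.sleep(.2)
print(arm.get_t(),arm.get_ft_force())
s=grab("side",6);t=grab("top",6)
cv2.imwrite("pics/m6.png",np.hstack([crop(s,350,280,80,80,5),crop(t,416,206,60,60,400/60)]))
for z in (77,77+58): print(proj(s,(*S,z)).round(1),proj(t,(*S,z)).round(1))
E
```

```text
[-0.76961968 -1.27911583  0.74386932]
21.55 [-0.91312515  0.48403222 -0.11272912]
[389.2 332. ] [444.6 239.2]
[392.3 307.8] [450.4 234.4]
```

View pics/m6.png

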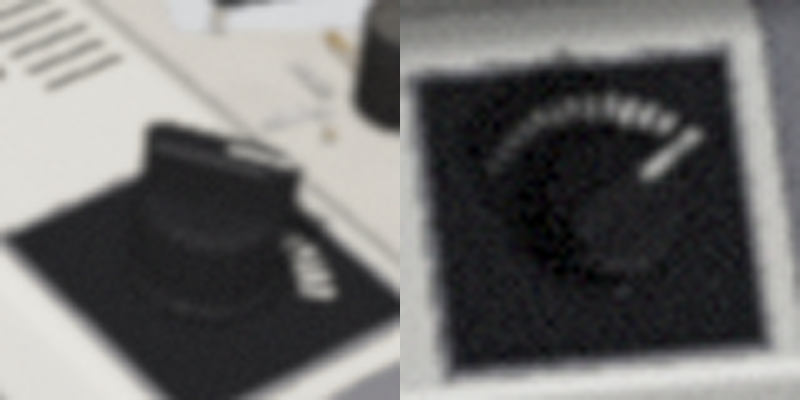

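```bash
python3 - <<'E'
from h import *
t,s=load("top",6),load("side",6)
a,b=tri(t,(460.5,225.2),s,(408.9,313.9)),tri(t,(452.3,232.5),s,(395.1,309.3)); print(a,b)
p,q=plane(t,(460.5,225.2),135),plane(t,(452.3,232.5),135); d=p-q; print(p,q,np.degrees(np.arctan2(d[1],d[0])),"expected centre",p-29*d/np.linalg.norm(d))
c=np.array([574.3,-207])
for uv in((432,228),(460.3,224.5)): print(plane(t,uv,73))
# thick end of the scale from the first frame, as yaw about the axis
t0=load("top"); 
g=cv2.cvtColor(t0["frame"],cv2.COLOR_RGB2GRAY)
ys,xs=np.where(g[214:233,425:462]>75)
P=np.array([plane(t0,(x+425,y+214),73)[:2]-c for x,y in zip(xs,ys)]); r=np.hypot(*P.T); k=(r>33)&(r<50)
an=np.degrees(np.arctan2(P[k,1],P[k,0])); print("scale yaw",an.min(),an.max(),r[k].min(),r[k].max())
E
```

```text
(array([ 595.02505604, -230.87002636,  131.61474423]), np.float64(2.491399606626706)) (array([ 578.34332689, -211.38058286,  133.61247329]), np.float64(1.389392033863177))
[ 595.44689867 -230.6029706   135.        ] [ 578.70628404 -211.3735994   135.        ] -48.95797634184392 expected centre [ 576.40513921 -208.73035309  135.        ]
[ 601.9611192  -179.35926552   73.        ]
[ 610.31846347 -246.6939412    73.        ]
scale yaw -40.227808251362084 50.00881408815455 38.81340127369737 49.548117204939714
```

The bar top triangulates to about 133 mm. Fully home would be 135 mm and stopped at the detent 145 mm, so it is home. The pointer is at -49°, just past the thick end of the scale at -40°, which matches the knob's play with the shaft on its stop. Handing in.

```bash
python3 -c "
from station import arm
print(arm.finish_job(),arm.get_t())"
```

```text
the job is handed in; nothing more can be done
the job is handed in; nothing more can be done
```

The knob is back on the shaft flat to flat, pressed fully home, turned clockwise until it hit its stop (0.9 N m reaction) and released, and the job is handed in; the station returned no verdict, and I did not re-measure the bystanders.

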